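# Lock a filter cartridge into the glovebox filter head

### The arm

A 6-joint arm with a two-finger parallel gripper is mounted at the origin on the work surface. World frame = base frame: x ahead of the robot, y to its left, z up, the work surface at z = 0. Lengths are in m, angles in rad, forces in N, time in s.
With the tool pointing down it reaches from about 0.25 to 0.775 m from the base axis. Payload 4 kg.
Tool frame: the origin (TCP) lies between the finger pads; the fingertips stand 14 mm ahead of it and the grasp point (between the pads) lies 5 mm behind it; z points along the fingers, y is the line along which they close (so a half turn about z gives the same grasp; the last joint's range is limited). The gripper opens to 94 mm and grips with 3 to 60 N. Pads are 16 mm wide; open, the fingers measure 119 mm over their backs; the gripper's body (75 mm by 177 mm) begins 78 mm behind the grasp point.
Start: joints at [-0.103, 0.087, 1.371, -0, 1.684, -0.103], TCP at [0.55, -0, 0.22] pointing down, gripper open.
Joint ranges: [-3.1, 3.1], [-0.76, 2.03], [0.27, 2.55], [-1.08, 4.22], [0.17, 2.65], [-2.57, 2.57]. Speed limits (rad/s): [2.79, 2.79, 3.14, 3.14, 3.14, 3.14].

### API

Orientations are given as [roll, pitch, yaw] about the fixed x, y, z axes, in that order (R = Rz(yaw) Ry(pitch) Rx(roll)).
In Python, from bench import robot, snapshot gives the robot as it stands.
- The arm moves only by the tool carry_out, never from a script. Its argument "motion" is text: rows parted by semicolons, each of 4 numbers parted by spaces: the shift along the tool's x, y, z each as a share of 0.15 m, from -1 to 1, then the turn about the tool's z as a share of 180 degrees, from -1 to 1. A call has exactly 8 rows; each row is the pose to reach, as a shift and turn from the pose commanded when the call began, along the tool's axes at that moment, turning the shorter way round; what a row does not reach only later rows make up. A row lasts 1/10 s, in which the tool goes at most 50 mm and 8.59 degrees, less where a joint would pass 70% of its speed; a pose out of reach is approached as far as the arm can. A call with a number of a shift or a turn outside -1 to 1 is refused whole. A call with a gripper value outside its range is refused whole. "grip" is the opening, from -1 (shut) to 1 (fully open), set as the call begins (left out, the last holds). The fingers move at their own pace and stop on an object; the grip force is fixed at half the most. Time passes only in rows, so rows that repeat a pose let the fingers close, or fill a call up. It gives the time, the measured TCP pose, the force, the opening and the grip force at its end, in the units of the state.
- robot.get_obs(): the state, without advancing time (a new reading comes with each control period).
- snapshot(name): name is "scene" or "side" or "wrist"; returns a dict with "image" (480x640x3 uint8, red, green, blue), "fx", "fy", "cx", "cy" (pixels), "pose" (4x4, takes a point from camera to world coordinates); the wrist camera has in their place "hand_eye" (4x4, takes a point from camera to tool coordinates, whose origin is the TCP and whose axes are the flange's). Camera axes: x right, y up, looking along -z (the intrinsics and any distortion apply to the point x, -y, -z); pixel columns grow to the right and rows downward; lengths in m; the calibration is good to about 2 mm. A picture is of the moment at which its call begins: read the wrist's pose just before it. There is no depth.
- robot.close_job(): hands the job in; it is judged then, once.
The state is a dict: "time": time; "joint_positions": joint angles; "qvel": joint speeds; "joint_torque": joint torques, N m; "tool_pos": TCP position; "ee_rot": TCP orientation; "wrist_force": force on the tool from outside, world axes, zero at the start; "wrist_torque": the same for the moment, N m; "width": finger opening in m; "finger_force": force on a finger pad.
Only numpy, scipy, OpenCV 4.12 (cv2) and the standard library are available. Lean on these libraries where they do the work, as an engineer would, in place of code of your own. Each camera call takes 0.05 s, during which the arm holds its last target. There are 200 camera calls.

### The job

Take the filter cartridge out of its stand and fit it in the bayonet socket of the filter head: push its lugs down through the slots against the spring, twist it clockwise (seen from above) about a quarter turn to the end stop, and let it spring up into the locked position, so that it stays there upright when you let go. Be gentle, never force it into the socket, and leave the bottles, vials, beaker and spatula where they are.

Things in the scene. Friction and masses are not known exactly. Their poses are not given: they have to be found in the camera images.
- cartridge: Loose filter cartridge, about 0.2 kg, upright in its stand. Origin: centre of the underside of its steel spigot; z up its axis; x along lugs and wing. Spigot diameter 30 mm, z = 0 to 38 mm, foot chamfered 3 mm over the lowest 4 mm; white canister above it, diameter 56 mm, z = 38 to 84 mm; grip wing on top. A half turn makes no difference to the fit.
- stand: Fixed stand of the cartridge: white open ring, inner diameter 47 mm, outer 62 mm, height 40 mm, on a thin 90 mm square foot. The canister rests on its rim; lift the cartridge straight up by 45 mm to clear it. Origin: centre of its underside.
- head: Fixed filter head: grey foot 110 x 100 x 18 mm with an upright aluminium cylinder, diameter 74 mm, 70 mm high over all, whose open top is the bayonet socket. Origin: centre of its underside; z up; x along the 110 mm side. A spring plunger in the bore pushes the cartridge up. More than 60 N of contact between cartridge and head counts as forcing.
- mouth (a point): Centre of the socket's mouth, level with its rim, 70 mm above the work surface. The cartridge's origin lies below it by: 14 mm with the lugs resting on the rim; about 19 mm in the slots, unlocked, on the spring; over 30 mm to turn; 35 mm bottomed (stiff); 26 mm locked; 30 mm if let go part way round, not locked. Spring: from 15 mm on, 0.55 N per mm.
- amber_bottle: Bystander: amber bottle with a red cap, diameter 60 mm, height 130 mm, loose. Origin: centre of its underside. Leave it.
- amber_bottle2: Bystander: smaller amber bottle with a white cap, diameter 48 mm, height 100 mm, loose. Origin: centre of its underside. Leave it.
- vial: Bystander: clear vial with a white cap, diameter 26 mm, height 50 mm, loose, between stand and head. Origin: centre of its underside. Leave it.
- vial2: Bystander: a second such vial, nearer the robot. Leave it.
- beaker: Bystander: clear beaker, diameter 68 mm, height 85 mm, loose. Origin: centre of its underside. Leave it.
- spatula: Bystander: steel spatula 160 mm long lying flat near the robot. Leave it.
- slots (a point): Centre of the steel collar in the mouth, 65 mm up: bore 33 mm, two opposite slots 11.5 mm wide out to 25 mm from the axis. Seen from above their line is 0.75 rad anticlockwise from the head's x axis, but the collar is clamped up to 0.6 rad off that either way, unmeasured: look, or rest the lugs on the rim with about 5 N and turn till they drop in. A lug has 0.12 rad play each way.
- groove (a point): Centre of the groove under the collar, 55 mm above the work surface. From the slots it runs clockwise (seen from above) for 1.45 rad to the middle of a pocket; a solid end stop follows 0.12 rad further on. Its roof is 10 mm below the rim, in the pocket only 6 mm, so that the cartridge let up there rises 4 mm and is locked.
- lugs (a point): On the cartridge's axis, 17 mm above its origin, midway between the two opposite lugs, which stick out of the spigot along the cartridge's x axis to 22 mm from the axis; each is 7 mm wide and 6 mm high (z = 14 to 20 mm).
- wing (a point): Centre of the cartridge's grip wing, 98 mm above its origin: a straight bar 46 mm long along x, 14 mm thick along y, z = 83 to 113 mm, in line with the lugs. Pinch it across its thickness from above.
Things that resemble listed ones, but are neither listed nor needed, are in the scene too. What is shaped like the cartridge but purple is not meant. Leave any pink look-alike of the stand alone.

How it is judged:
By the outcome, as a careful person would: the job done as asked, in the order asked, and still so for the second after the job is handed in, with the robot touching nothing.
It also fails if it takes over 72 s, if anything falls off the work surface, if the arm or the gripper's body presses on something with over 40 N, if the wrist force passes 120 N, or if a joint passes its speed limit or range.

## Working session

There is one attempt and no reset: what is moved stays moved. The work goes in short steps, Python scripts to look and compute and a tool call to move; the robot and the scene stay as the last step left them, time stands still between calls to the robot, and variables do not carry over. Pictures are saved under pics/ and viewed, at most 10 in all, crops included, and the job is handed in when it is done.

Besides the shell and the picture viewer there is one more tool, called as name(argument=value, ...) on one line, values as JSON. carry_out: Moves the arm, as the interface text tells. Shift numbers are shares of 0.15 m and turn numbers shares of 180 degrees, none past 1 either way. Its arguments: {"type":"object","properties":{"motion":{"type":"string"},"grip":{"type":"number"}},"required":["motion"]}

```bash
ls; mkdir -p pics; python3 - <<'E'
from bench import robot, snapshot
import cv2
o=robot.get_obs();print(o)
for n in ["scene","side"]:
    s=snapshot(n);cv2.imwrite(f"pics/{n}0.png",s["image"][:,:,::-1])
    print(n,{k:v for k,v in s.items() if k!="image"})
s=snapshot("wrist");cv2.imwrite("pics/wrist0.png",s["image"][:,:,::-1]);print({k:v for k,v in s.items() if k!="image"})
E
```

```text
pics
{'time': 0.0, 'joint_positions': array([-1.03130449e-01,  8.79557724e-02,  1.37225706e+00,  1.19151074e-05,
        1.68356694e+00, -1.03103781e-01]), 'qvel': array([ 1.28829076e-03,  7.23380723e-04,  2.96018464e-04, -8.68061053e-04,
       -6.07036896e-05,  5.39146106e-04]), 'joint_torque': array([ 1.28542815e-03, -3.40182602e+01, -3.02423716e+01,  7.18220207e-02,
        3.29729996e-02, -1.13141955e-04]), 'tool_pos': array([5.49488438e-01, 3.55862746e-05, 2.18302284e-01]), 'ee_rot': array([-3.13941836e+00, -2.36880516e-04,  1.57077073e+00]), 'wrist_force': array([-0.61535649,  0.3128967 , -0.15263624]), 'wrist_torque': array([ 0.00784922,  0.02361126, -0.00523153]), 'finger_force': 0.0, 'width': 0.09415679608117722}
scene {'fx': 610.503045340588, 'fy': 610.503045340588, 'cx': 313.86286852684367, 'cy': 234.00351505244578, 'pose': array([[ 0.26771354, -0.69351101,  0.66885869,  1.297807  ],
       [ 0.96340581,  0.20230916, -0.17584156, -0.12330383],
       [-0.01336818,  0.69145751,  0.72229343,  0.8584105 ],
       [ 0.        ,  0.        ,  0.        ,  1.        ]])}
side {'fx': 548.1433054211199, 'fy': 548.1433054211199, 'cx': 315.2332437502437, 'cy': 244.28533924924906, 'pose': array([[-0.8855125 ,  0.26107245, -0.38432901,  0.24158257],
       [-0.4645577 , -0.51057088,  0.72353543,  0.70280459],
       [-0.00733203,  0.81924267,  0.57340012,  0.56226053],
       [ 0.        ,  0.        ,  0.        ,  1.        ]])}
{'fx': 385.9969499970045, 'fy': 385.9969499970045, 'cx': 311.7834924979658, 'cy': 241.11057801436277, 'hand_eye': array([[ 1.38543068e-04,  9.64639011e-01,  2.63574580e-01,
         7.60176284e-02],
       [ 9.99999988e-01, -1.14947722e-04, -1.04941871e-04,
        -7.23097288e-04],
       [-7.09337248e-05,  2.63574592e-01, -9.64639015e-01,
        -1.65185250e-01],
       [ 0.00000000e+00,  0.00000000e+00,  0.00000000e+00,
         1.00000000e+00]])}
```

View pics/scene0.png

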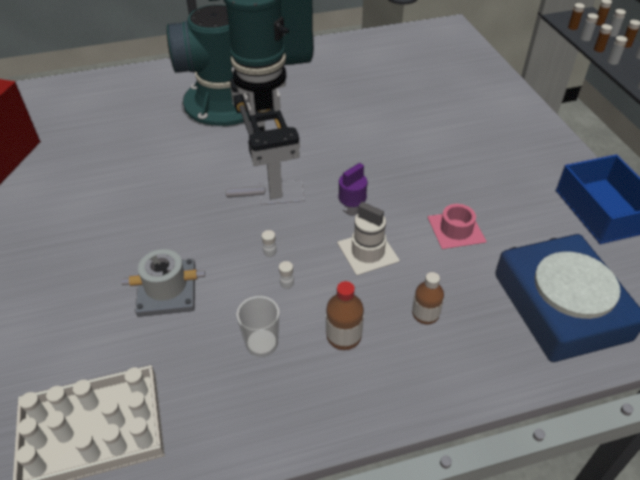

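View pics/side0.png

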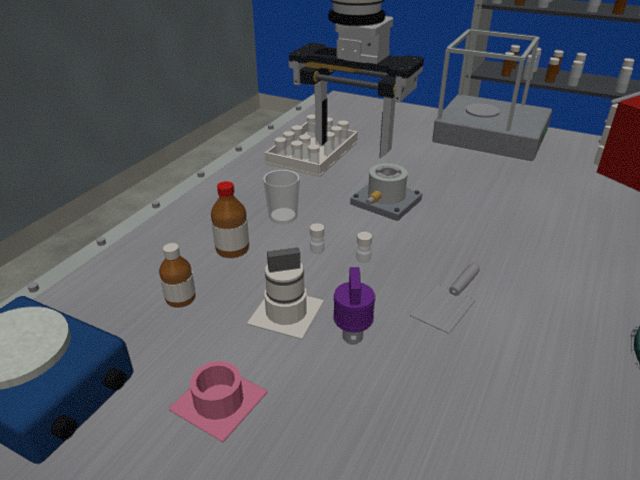

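The scene picture shows three cartridge-like or stand-like things. The white canister with a grey wing is in a white ring at scene (369,235) / side (286,290). The purple look-alike is at scene (353,187) / side (354,308). The pink stand is empty at scene (458,225). The white one at (369,235) fits the description (white, in a white stand). The head is at scene (163,275) / side (387,190). I'll confirm with one enlarged crop.

```bash
cat > h.py <<'E'
import numpy as np, cv2
from scipy.optimize import least_squares
from bench import robot, snapshot
def cam(s,tcp=None):
    if "pose" in s: return s["pose"]
    from scipy.spatial.transform import Rotation as R
    T=np.eye(4);T[:3,:3]=R.from_euler("xyz",tcp["ee_rot"]).as_matrix();T[:3,3]=tcp["tool_pos"]
    return T@s["hand_eye"]
def ray(s,P,u,v):
    d=np.array([(u-s["cx"])/s["fx"],-(v-s["cy"])/s["fy"],-1]);return P[:3,3],P[:3,:3]@d
def atz(s,P,u,v,z):
    o,d=ray(s,P,u,v);return o+d*(z-o[2])/d[2]
def proj(s,P,X):
    c=(np.asarray(X)-P[:3,3])@P[:3,:3];return np.c_[s["cx"]-s["fx"]*c[...,0]/c[...,2],s["cy"]+s["fy"]*c[...,1]/c[...,2]]
def crop(img,u,v,w,h,k):
    return cv2.resize(img[v:v+h,u:u+w],None,fx=k,fy=k,interpolation=cv2.INTER_CUBIC)
E
python3 - <<'E'
from h import *
a=cv2.imread("pics/scene0.png");b=cv2.imread("pics/side0.png")
r1=np.hstack([crop(a,320,155,100,75*2//2+25,4)[:300],crop(a,115,235,100,75,4)])
r1=np.hstack([crop(a,325,195,80,75,5)[:,:400],crop(a,120,240,80,75,5)])
r2=np.hstack([crop(b,245,240,100,75+20,4)[:375],crop(b,345,155,100,75+20,4)[:375]])
o=np.vstack([r1,r2])[:, :800];cv2.imwrite("pics/c1.png",o[:600] if 0 else cv2.resize(o,(800,o.shape[0]))[:, :] if o.shape[0]<=600 else cv2.resize(o,(int(800*600/o.shape[0]),600)));print(o.shape)
E
```

```text
(750, 800, 3)
```

View pics/c1.png

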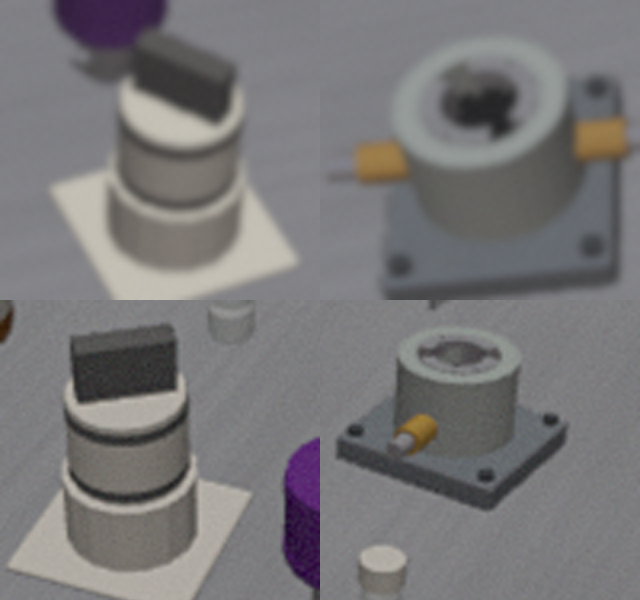

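The crop confirms it: white canister, dark grey wing, white stand. The head's socket is at lower right. Next I'll triangulate.

```bash
python3 - <<'E'
from h import *
A=snapshot("scene");B=snapshot("side")
def f(u,v,z,i,s): 
    p=atz(s,s["pose"],u,v,z); print(i,p.round(4)); return p
for s,i,l,c,r in((A,"sc",(360.2,205.2),(371.2,210),(381.8,215)),(B,"si",(267.5,253.8),(283.75,251.9),(300,250.3))):
    f(*c,.115,i+" wing",s); p=f(*l,.115,i,s);q=f(*r,.115,i,s);d=q-p;print(np.linalg.norm(d),np.arctan2(d[1],d[0])%np.pi)
f(160.2,265.5,.07,"sc head",A);f(388.4,171.9,.07,"si head",B)
# foot corners scene / side at z=.018
g=lambda u,v:(345+(u-320)/3.2,155+(v-300)/3.2)
for c in((340,438),(490,492),(566,425)): f(*g(*c),.018,"foot",B)
for n,u,v in(("vialA",268,236),("vialB",286,267)): f(u,v,.05,n,A)
f(353,187,.06,"purple",A)
f(346,289,.13,"bottle",A)
E
```

```text
sc wing [0.5815 0.1695 0.115 ]
sc [0.5645 0.1549 0.115 ]
sc [0.5984 0.183  0.115 ]
0.04400310148214862 0.691497403568921
si wing [0.5719 0.1749 0.115 ]
si [0.5897 0.1891 0.115 ]
si [0.5535 0.1612 0.115 ]
0.045691488763489184 0.6567700393431801
sc head [ 0.566  -0.2038  0.07  ]
si head [ 0.559  -0.1979  0.07  ]
foot [ 0.6169 -0.1564  0.018 ]
foot [ 0.5127 -0.1392  0.018 ]
foot [ 0.4986 -0.2345  0.018 ]
vialA [ 0.5306 -0.0084  0.05  ]
vialB [0.6124 0.0055 0.05  ]
purple [0.4575 0.1784 0.06  ]
bottle [0.7484 0.0699 0.13  ]
```

carry_out(motion="-0.25 0.02 0.08 0;-0.5 0.04 0.15 0;-0.75 0.06 0.22 0;-1 0.08 0.3 0;-1 0.08 0.3 0;-1 0.08 0.3 0;-1 0.08 0.3 0;-1 0.08 0.3 0")

```text
time: 1.05
tool_pos: [0.5624, -0.1489, 0.1753]
ee_rot: [3.14, 0.0, 1.572]
wrist_force: [0.3, 0.6, 0.2]
width: 0.094
finger_force: 0.0
```

```bash
python3 - <<'E'
from h import *
o=robot.get_obs();s=snapshot("wrist");P=cam(s,o);cv2.imwrite("pics/w1.png",s["image"][:,:,::-1])
np.savez("w1.npz",P=P);c=proj(s,P,[[.562,-.201,.07]])[0];print(o["tool_pos"],o["ee_rot"],c)
u,v=int(c[0])-75,min(max(int(c[1])-56,0),368);print(u,v);cv2.imwrite("pics/w1c.png",crop(s["image"][:,:,::-1],u,v,150,112,5))
E
```

```text
[ 0.56238232 -0.14888182  0.17532119] [3.14024383e+00 1.57708639e-04 1.57244701e+00] [311.88395666 309.59293687]
236 253
```

View pics/w1c.png

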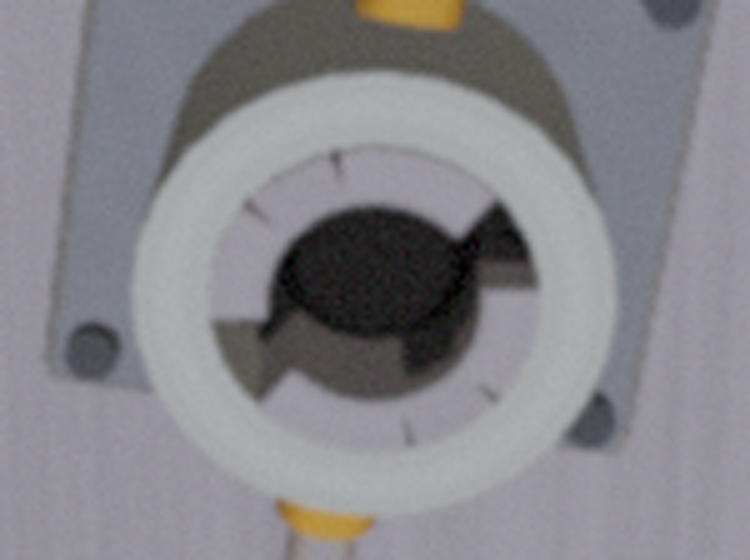

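The picture shows the socket mouth: outer rim ellipse centred at crop (375,292), the right slot's corners at (497,203)/(537,288), and the left slot's at (212,322)/(262,402).

```bash
python3 - <<'E'
from h import *
s=snapshot("wrist");P=np.load("w1.npz")["P"]
g=lambda u,v,z=.07:atz(s,P,236+u/5-.4,253+v/5-.4,z)
for n,a in (("x",((133,290),(617,290))),("y",((375,70),(375,515)))):
    p,q=g(*a[0]),g(*a[1]);print(n,((p+q)/2).round(4),np.linalg.norm(p-q))
c=[g(*k) for k in((497,203),(537,288),(212,322),(262,402))]
r=(c[0]+c[1])/2;l=(c[2]+c[3])/2;d=r-l;print((r+l)/2,np.linalg.norm(d),np.arctan2(d[1],d[0]))
for k in c: print(k)
d=c[0]-c[2];print(np.arctan2(d[1],d[0]));d=c[1]-c[3];print(np.arctan2(d[1],d[0]))
A=g(375,290)
E
```

```text
x [ 0.561  -0.2018  0.07  ] 0.07396434052336187
y [ 0.561  -0.2035  0.07  ] 0.07428717702197044
[ 0.56116639 -0.2042615   0.07      ] 0.047097158642038374 0.4277701386097175
[ 0.57941352 -0.18750635  0.07      ]
[ 0.58577265 -0.20147872  0.07      ]
[ 0.53600024 -0.20722437  0.07      ]
[ 0.54347917 -0.22083654  0.07      ]
0.4263356171338819
0.4292406926898873
```

carry_out(motion="0.33 0.03 0 0;0.66 0.06 0 0;1 0.1 0 0;1 0.1 0 0;1 0.1 0 0;1 0.1 0 0;1 0.1 0 0;1 0.1 0 0")

```text
time: 1.95
tool_pos: [0.577, -0.0014, 0.1745]
ee_rot: [3.141, 0.0, 1.569]
wrist_force: [-0.1, 0.2, -0.2]
width: 0.0938
finger_force: 0.0
```

carry_out(motion="0.25 0 0 0.047;0.5 0 0 0.094;0.75 0 0 0.141;1 0 0 0.188;1 0 0 0.235;1 0 0 0.28;1 0 0 0.287;1 0 0 0.287")

```text
time: 2.75
tool_pos: [0.5772, 0.1492, 0.1745]
ee_rot: [3.142, 0.0, 0.67]
wrist_force: [0.6, 0.6, -1.1]
width: 0.094
finger_force: 0.0
```

```bash
python3 - <<'E'
from h import *
o=robot.get_obs();s=snapshot("wrist");P=cam(s,o)
np.savez("w2.npz",P=P);c=proj(s,P,[[.577,.171,.115]])[0];print(o["tool_pos"],o["ee_rot"],c)
u,v=int(c[0])-80,min(max(int(c[1])-60,0),360);print(u,v);cv2.imwrite("pics/w2c.png",crop(s["image"][:,:,::-1],u,v,160,120,5))
E
```

```text
[0.57718575 0.14916887 0.17445644] [3.14155108e+00 9.61081543e-05 6.70118494e-01] [283.22098022 242.52454631]
203 182
```

View pics/w2c.png

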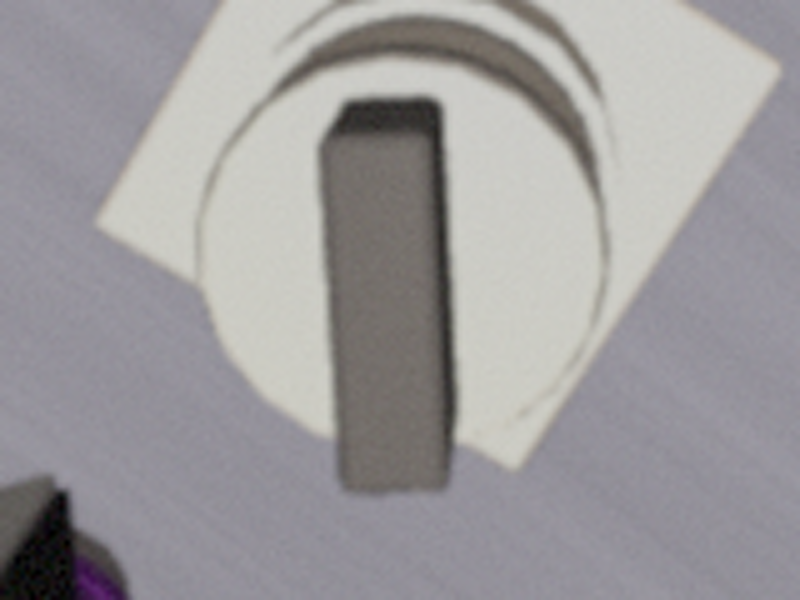

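The wing's top face from above has corners at crop (323,143), (433,133), (447,488) and (342,490).

```bash
python3 - <<'E'
from h import *
from scipy.spatial.transform import Rotation as R
s=snapshot("wrist");P=np.load("w2.npz")["P"];o=robot.get_obs()
c=np.array([atz(s,P,203+u/5-.4,182+v/5-.4,.115) for u,v in((323,143),(433,133),(447,488),(342,490))])
m=c.mean(0);d=(c[0]+c[1]-c[2]-c[3])/2;e=(c[1]+c[2]-c[0]-c[3])/2;print(m,np.linalg.norm(d),np.linalg.norm(e),np.arctan2(d[1],d[0]))
M=R.from_euler("xyz",o["ee_rot"]).as_matrix();print(M.T@(m-o["tool_pos"])/.15, M.T@(m-o["tool_pos"]))
E
```

```text
[0.57442356 0.1715731  0.115     ] 0.04413743137694974 0.013036174516855816 0.6937829759483379
[ 0.07803799 -0.12800111  0.39676974] [ 0.0117057  -0.01920017  0.05951546]
```

carry_out(motion="0.078 -0.128 0 -0.008;0.078 -0.128 0.1 -0.008;0.078 -0.128 0.22 -0.008;0.078 -0.128 0.34 -0.008;0.078 -0.128 0.42 -0.008;0.078 -0.128 0.47 -0.008;0.078 -0.128 0.47 -0.008;0.078 -0.128 0.47 -0.008")

```text
time: 3.65
tool_pos: [0.5747, 0.1722, 0.1045]
ee_rot: [3.141, -0.001, 0.694]
wrist_force: [-0.1, 0.7, 0.6]
width: 0.0939
finger_force: 0.0
```

carry_out(motion="0 0 0 0;0 0 0 0;0 0 0 0;0 0 0 0;0 0 0 0;0 0 0 0;0 0 0 0;0 0 0 0", grip=-1)

```text
time: 4.45
tool_pos: [0.5743, 0.1723, 0.104]
ee_rot: [3.142, 0.0, 0.694]
wrist_force: [-0.8, -0.3, -1.2]
width: 0.0334
finger_force: 0.0
```

carry_out(motion="0 0 0 0;0 0 0 0;0 0 0 0;0 0 0 0;0 0 0 0;0 0 0 0;0 0 0 0;0 0 0 0")

```text
time: 5.25
tool_pos: [0.5743, 0.1722, 0.104]
ee_rot: [3.141, -0.0, 0.694]
wrist_force: [0.3, -0.3, -1.3]
width: 0.0137
finger_force: 30.0
```

carry_out(motion="0 0 -0.05 0;0 0 -0.12 0;0 0 -0.2 0;0 0 -0.3 0;0 0 -0.4 0;0 0 -0.5 0;0 0 -0.6 0;0 0 -0.6 0")

```text
time: 6.05
tool_pos: [0.5758, 0.1726, 0.1979]
ee_rot: [3.138, -0.006, 0.694]
wrist_force: [0.7, -0.8, -1.9]
width: 0.0139
finger_force: 30.0
```

```bash
python3 - <<'E'
from h import *
o=robot.get_obs();print(o["tool_pos"],o["ee_rot"],o["joint_positions"],o["wrist_force"])
s=snapshot("side");i=s["image"][:,:,::-1];c=proj(s,s["pose"],[[.574,.172,.15]])[0];u,v=int(c[0])-80,int(c[1])-80
cv2.imwrite("pics/s3.png",crop(i,u,v,160,150,4));print(u,v)
from scipy.spatial.transform import Rotation as R
M=R.from_euler("xyz",o["ee_rot"]).as_matrix()
print(M.T@(np.array([.561,-.2035,.195])-o["tool_pos"])/.15)
E
```

```text
[0.57582632 0.17263754 0.19794561] [ 3.13846782 -0.00572205  0.69433778] [ 1.96997405e-01  2.01235653e-01  1.28468170e+00 -1.64185125e-05
  1.64915564e+00  1.07346355e+00] [ 0.70614543 -0.80876655 -1.86156982]
202 149
[-1.68058709  1.86373462  0.01584512]
```

View pics/s3.png

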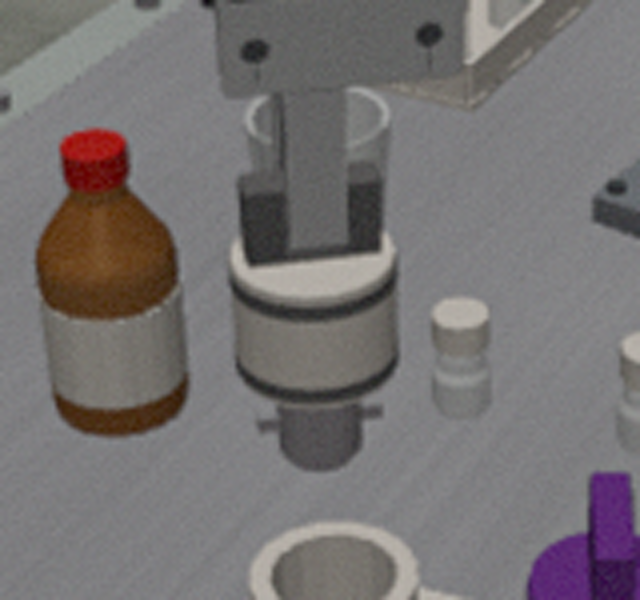

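The cartridge hangs upright from the gripper at crop (315,330), lugs clear of the ring, neighbours untouched.

carry_out(motion="-0.06 0.06 0 0;-0.18 0.2 0 0;-0.32 0.36 0 0;-0.46 0.52 0 0;-0.6 0.67 0 0;-0.72 0.8 0 0;-0.8 0.89 0 0;-0.84 0.93 0 0")

```text
time: 6.9
tool_pos: [0.5657, -0.018, 0.1926]
ee_rot: [-3.14, 0.002, 0.692]
wrist_force: [0.6, 0.9, -1.3]
width: 0.0138
finger_force: 30.0
```

carry_out(motion="-0.06 0.06 0 0.01;-0.18 0.2 0 0.03;-0.32 0.36 0 0.05;-0.46 0.52 0 0.07;-0.6 0.67 0 0.084;-0.72 0.8 0 0.084;-0.8 0.89 0 0.084;-0.84 0.93 0 0.084")

```text
time: 7.7
tool_pos: [0.5588, -0.2046, 0.1935]
ee_rot: [-3.141, 0.001, 0.429]
wrist_force: [0.2, 0.1, -2.9]
width: 0.0143
finger_force: 30.0
```

carry_out(motion="0 0 0.05 0;0 0 0.05 0;0 0 0.05 0;0 0 0.05 0;0 0 0.05 0;0 0 0.05 0;0 0 0.05 0;0 0 0.05 0")

```text
time: 8.5
tool_pos: [0.5592, -0.2033, 0.1866]
ee_rot: [3.141, -0.0, 0.43]
wrist_force: [0.0, -0.3, -2.7]
width: 0.0137
finger_force: 30.0
```

```bash
python3 - <<'E'
from h import *
o=robot.get_obs();print(o["tool_pos"],o["ee_rot"],o["joint_positions"],o["wrist_force"])
r=[]
for n,z in(("side",.09),("scene",.09)):
    s=snapshot(n);i=s["image"][:,:,::-1];c=proj(s,s["pose"],[[.561,-.2035,.09]])[0];u,v=int(c[0])-40,int(c[1])-45
    r.append(crop(i,u,v,80,110,5));print(u,v)
cv2.imwrite("pics/s4.png",np.hstack(r))
E
```

```text
[ 0.55918109 -0.2032988   0.1866226 ] [ 3.14136921e+00 -2.04993880e-04  4.30482716e-01] [-4.43987709e-01  1.95332192e-01  1.31398907e+00  1.39789983e-05
  1.63196848e+00  6.96326781e-01] [ 0.04094247 -0.2884169  -2.67770901]
349 116
117 210
```

View pics/s4.png

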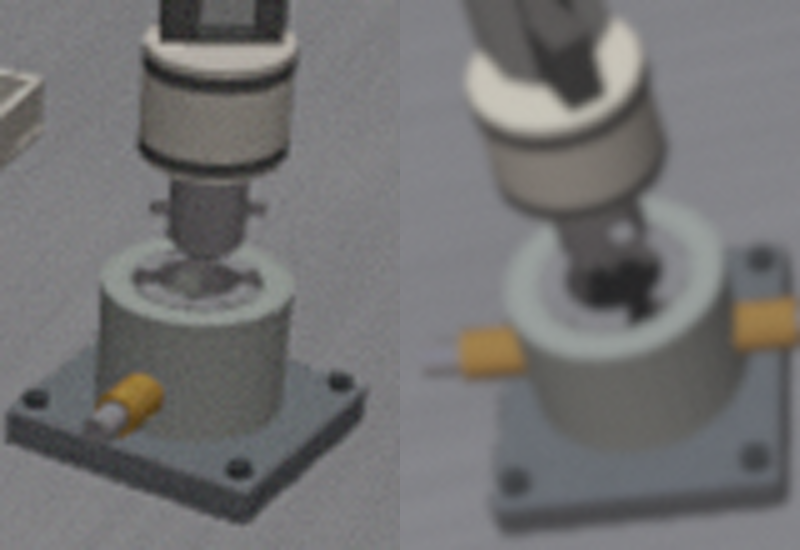

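```bash
python3 - <<'E'
from h import *
o=robot.get_obs();t=o["tool_pos"];zo=t[2]-.102
A=snapshot("scene");B=snapshot("side")
# predicted projections of axis points; image midpoints measured
def pr(s,X,u0,v0): return (proj(s,s["pose"],[X])[0]-[u0,v0]+.4)*5
for n,s,u0,v0,off in(("side",B,349,116,0),("scene",A,117,210,400)):
    for k,h in(("foot",0),("shoulder",.038),("top",.084)):
        print(n,k,(pr(s,[t[0],t[1],zo+h],u0,v0)+[off,0]).round(1))
    for z in(.07,.018): print(n,"head",z,(pr(s,[.561,-.2035,z],u0,v0)+[off,0]).round(1))
    for d in([.001,0,0],[0,.001,0]): print("d/mm",(pr(s,t+d,0,0)-pr(s,t,0,0)).round(2))
E
```

```text
side foot [206.6 241.6]
side shoulder [213.8 150.2]
side top [222.9  34.3]
side head 0.07 [199.5 274.4]
side head 0.018 [190.5 391.5]
d/mm [-2.59 -0.47]
d/mm [-1.    0.93]
scene foot [609.  236.6]
scene shoulder [586.4 160.4]
scene top [557.3  62.5]
scene head 0.07 [617.6 268.8]
scene head 0.018 [646.1 364.8]
d/mm [0.26 2.13]
d/mm [ 3.2  -0.62]
```

The picture shows the cartridge over the socket: spigot at side crop (208,215) and scene crop (602,225), rim centre at (197,278) and (614,272). It needs about 2 mm in +x.

carry_out(motion="0.013 0.007 0 0;0.013 0.007 0.02 0;0.013 0.007 0.04 0;0.013 0.007 0.06 0;0.013 0.007 0.08 0;0.013 0.007 0.1 0;0.013 0.007 0.12 0;0.013 0.007 0.133 0")

```text
time: 9.5
tool_pos: [0.5612, -0.2035, 0.1661]
ee_rot: [-3.141, 0.0, 0.43]
wrist_force: [-0.4, 0.4, -2.3]
width: 0.014
finger_force: 30.0
```

carry_out(motion="0 0 0.01 0;0 0 0.02 0;0 0 0.03 0;0 0 0.03 0;0 0 0.03 0;0 0 0.03 0;0 0 0.03 0;0 0 0.03 0")

```text
time: 10.3
tool_pos: [0.5614, -0.2035, 0.1622]
ee_rot: [3.141, -0.0, 0.43]
wrist_force: [-0.2, -0.3, -1.6]
width: 0.0135
finger_force: 30.0
```

carry_out(motion="0 0 0.01 0;0 0 0.02 0;0 0 0.03 0;0 0 0.04 0;0 0 0.047 0;0 0 0.053 0;0 0 0.053 0;0 0 0.053 0")

```text
time: 11.1
tool_pos: [0.5613, -0.2035, 0.1543]
ee_rot: [3.141, -0.0, 0.43]
wrist_force: [-0.1, 0.2, -0.7]
width: 0.0141
finger_force: 30.0
```

carry_out(motion="0 0 0.015 0;0 0 0.03 0;0 0 0.045 0;0 0 0.06 0;0 0 0.075 0;0 0 0.085 0;0 0 0.09 0;0 0 0.09 0")

```text
time: 11.9
tool_pos: [0.5616, -0.2036, 0.1416]
ee_rot: [3.141, -0.001, 0.43]
wrist_force: [-1.5, 1.4, 4.4]
width: 0.0137
finger_force: 30.0
```

carry_out(motion="0 0 0.005 0;0 0 0.01 0;0 0 0.015 0;0 0 0.015 0;0 0 0.015 0;0 0 0.015 0;0 0 0.015 0;0 0 0.015 0")

```text
time: 12.7
tool_pos: [0.5617, -0.2036, 0.1398]
ee_rot: [3.14, -0.001, 0.43]
wrist_force: [-2.7, 0.6, 7.3]
width: 0.0139
finger_force: 30.0
```

carry_out(motion="0 0 0 0.02;0 0 0 0.04;0 0 0 0.06;0 0 0 0.08;0 0 0 0.1;0 0 0 0.12;0 0 0 0.12;0 0 0 0.12")

```text
time: 13.5
tool_pos: [0.5625, -0.2041, 0.1402]
ee_rot: [3.139, -0.004, 0.053]
wrist_force: [-0.1, 0.3, 6.4]
width: 0.0139
finger_force: 30.0
```

```bash
python3 -c "
from h import *
o=robot.get_obs();print(o['ee_rot'],o['wrist_force'],o['wrist_torque'],o['joint_positions'])"
```

```text
[ 3.13944899 -0.00370886  0.05326339] [-0.11912431  0.26827365  6.41450851] [ 0.14408582  0.2397192  -0.06906227] [-4.42743479e-01  2.18450231e-01  1.37918234e+00 -1.20287061e-04
  1.53967797e+00  1.07479691e+00]
```

carry_out(motion="0 0 0 0.03;0 0 0 0.06;0 0 0 0.09;0 0 0 0.12;0 0 0 0.15;0 0 0 0.18;0 0 0 0.21;0 0 0 0.21")

```text
time: 14.3
tool_pos: [0.5625, -0.2041, 0.1402]
ee_rot: [-3.141, -0.004, -0.608]
wrist_force: [-0.4, 0.4, 7.2]
width: 0.0139
finger_force: 30.0
```

carry_out(motion="0 0 0 0.02;0 0 0 0.04;0 0 0 0.06;0 0 0 0.08;0 0 0 0.1;0 0 0 0.12;0 0 0 0.13;0 0 0 0.13")

```text
time: 15.1
tool_pos: [0.5625, -0.2041, 0.1403]
ee_rot: [-3.139, -0.004, -1.015]
wrist_force: [-0.4, -0.7, 6.7]
width: 0.0138
finger_force: 30.0
```

```bash
python3 -c "
from h import *
o=robot.get_obs();print(o['ee_rot'],o['wrist_force'],o['wrist_torque'],o['joint_positions'])"
```

```text
[-3.13928028 -0.00371956 -1.01526974] [-0.35944813 -0.72572706  6.74036124] [0.18909701 0.25940896 0.00105484] [-4.42749537e-01  2.18418398e-01  1.37916502e+00 -7.14730283e-05
  1.53963007e+00  2.14331430e+00]
```

carry_out(motion="0 0 0 0.008;0 0 0 0.016;0 0 0 0.024;0 0 0 0.032;0 0 0 0.036;0 0 0 0.036;0 0 0 0.036;0 0 0 0.036")

```text
time: 15.9
tool_pos: [0.562, -0.2042, 0.1402]
ee_rot: [-3.14, -0.003, -1.128]
wrist_force: [-1.1, 0.1, 6.8]
width: 0.0133
finger_force: 30.0
```

```bash
python3 -c "
from h import *
o=robot.get_obs();print(o['ee_rot'],o['wrist_force'],o['wrist_torque'],o['joint_positions'])"
```

```text
[-3.13998670e+00 -3.09871852e-03 -1.12772340e+00] [-1.10959618  0.14096717  6.84250892] [0.1208093  0.45192094 0.12235819] [-4.42908889e-01  2.18349412e-01  1.37937153e+00 -7.16487189e-04
  1.54045583e+00  2.25562887e+00]
```

carry_out(motion="0 0 0 0.006;0 0 0 0.012;0 0 0 0.018;0 0 0 0.018;0 0 0 0.018;0 0 0 0.018;0 0 0 0.018;0 0 0 0.018")

```text
time: 16.7
tool_pos: [0.562, -0.2042, 0.1402]
ee_rot: [-3.14, -0.003, -1.183]
wrist_force: [-1.2, 0.2, 7.3]
width: 0.0142
finger_force: 30.3
```

```bash
python3 -c "
from h import *
o=robot.get_obs();print(o['ee_rot'],o['wrist_force'],o['wrist_torque'],o['joint_positions'])"
```

```text
[-3.14006603 -0.00321301 -1.18315079] [-1.16147666  0.24636195  7.26829903] [0.10900176 0.51326314 0.46135693] [-4.42771417e-01  2.18346151e-01  1.37940473e+00 -1.04089580e-03
  1.54044009e+00  2.31120307e+00]
```

The end stop is felt (0.46 N m). I'll ease off it and let the cartridge rise into the pocket.

carry_out(motion="0 0 0 -0.015;0 0 0 -0.03;0 0 -0.006 -0.03;0 0 -0.012 -0.03;0 0 -0.018 -0.03;0 0 -0.024 -0.03;0 0 -0.03 -0.03;0 0 -0.036 -0.03")

```text
time: 17.5
tool_pos: [0.562, -0.2041, 0.1446]
ee_rot: [-3.14, -0.002, -1.09]
wrist_force: [0.3, -1.6, 4.6]
width: 0.0136
finger_force: 30.0
```

```bash
python3 -c "
from h import *
o=robot.get_obs();print(o['tool_pos'],o['ee_rot'],o['wrist_force'],o['wrist_torque'])"
```

```text
[ 0.56204808 -0.20409698  0.14463602] [-3.14023251e+00 -2.46182402e-03 -1.09028423e+00] [ 0.28996469 -1.64699344  4.596105  ] [-0.0505868   0.06437328 -0.01203402]
```

carry_out(motion="0 0 -0.003 0;0 0 -0.006 0;0 0 -0.008 0;0 0 -0.008 0;0 0 -0.008 0;0 0 -0.008 0;0 0 -0.008 0;0 0 -0.008 0")

```text
time: 18.3
tool_pos: [0.5617, -0.2038, 0.1451]
ee_rot: [-3.141, -0.001, -1.09]
wrist_force: [2.4, -2.4, 4.4]
width: 0.014
finger_force: 30.0
```

carry_out(motion="0 0 -0.003 0;0 0 -0.006 0;0 0 -0.006 0;0 0 -0.006 0;0 0 -0.006 0;0 0 -0.006 0;0 0 -0.006 0;0 0 -0.006 0")

```text
time: 19.1
tool_pos: [0.5614, -0.2035, 0.1458]
ee_rot: [-3.141, -0.0, -1.09]
wrist_force: [2.6, -2.7, 3.6]
width: 0.0138
finger_force: 30.0
```

carry_out(motion="0 0 0 0;0 0 0 0;0 0 0 0;0 0 0 0;0 0 0 0;0 0 0 0;0 0 0 0;0 0 0 0", grip=0.2)

```text
time: 19.9
tool_pos: [0.5614, -0.2035, 0.1459]
ee_rot: [-3.141, -0.0, -1.09]
wrist_force: [0.0, 0.7, -0.1]
width: 0.0561
finger_force: 0.0
```

carry_out(motion="0 0 -0.03 0;0 0 -0.1 0;0 0 -0.2 0;0 0 -0.3 0;0 0 -0.4 0;0 0 -0.5 0;0 0 -0.5 0;0 0 -0.5 0")

```text
time: 20.7
tool_pos: [0.5616, -0.2036, 0.2215]
ee_rot: [-3.141, -0.001, -1.09]
wrist_force: [-0.1, 0.3, 1.3]
width: 0.0565
finger_force: 0.0
```

```bash
python3 - <<'E'
from h import *
o=robot.get_obs();print(o["tool_pos"],o["wrist_force"],o["time"])
r=[]
for n in("side","scene"):
    s=snapshot(n);i=s["image"][:,:,::-1];c=proj(s,s["pose"],[[.561,-.2035,.09]])[0];u,v=int(c[0])-40,int(c[1])-45
    r.append(crop(i,u,v,80,110,5));print(u,v)
    for z,h in(("lock",.044),("part",.040),("slot",.051)):
        print(n,z,[((proj(s,s["pose"],[[.561,-.2035,h+k]])[0]-[u,v]+.4)*5).round(1) for k in(.084,.038,)])
cv2.imwrite("pics/s5.png",np.hstack(r))
E
```

```text
[ 0.56155168 -0.20359541  0.22145818] [-0.05951266  0.27875933  1.29280298] 20.7
349 116
side lock [array([210.2, 135.7]), array([201.7, 246.4])]
side part [array([209.5, 145.5]), array([201. , 255.8])]
side slot [array([211.6, 118.3]), array([203. , 229.9])]
117 210
scene lock [array([183.2, 153.2]), array([210.7, 245.6])]
scene part [array([185.7, 161.5]), array([213. , 253.4])]
scene slot [array([178.9, 138.6]), array([206.6, 232. ])]
```

View pics/s5.png

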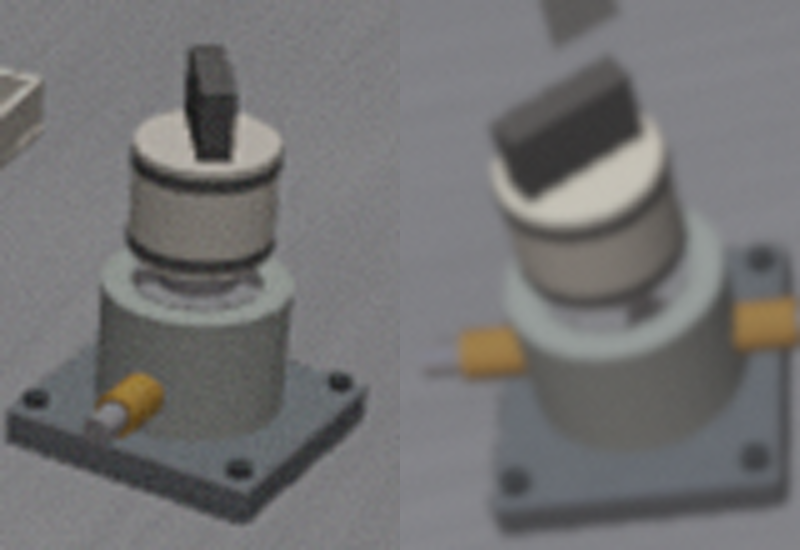

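The cartridge stands upright in the socket, wing turned a quarter turn, and the gripper is clear. Compared with the earlier crop, the canister's rings have dropped about 40 mm (side rows 92→190), which puts it about 26 mm below the rim. That matches the locked depth, and so does the spring force at release.

```bash
python3 -c "
from bench import robot
print(robot.close_job())"
```

```text
the job is handed in; nothing more can be done
None
```

The cartridge is in the filter head, twisted to the end stop and sprung up to about 26 mm below the rim (the locked depth), standing upright after release; the job was handed in at about 21 s, verdict not shown.

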